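# Lock the oval panel's carving clamp

### The job

The wooden panel with the carved oval still has to be locked down for carving. Turn the red knob of its clamp clockwise, seen from above, until it clicks past its detent and stays there by itself (about 70 degrees, mark at the green dot), then let go. Leave the blue knob on the grooved panel's clamp where it is, and do not knock over or shift the white bird.

Things in the scene. Friction and masses are not known exactly. Their poses are not given: they have to be found in the camera images.
- oval_clamp_knob_grip (a point): Grip point of the RED knob, on its vertical axis, 87 mm above the table. The knob is an upright bar 53 mm long (along this point's x), 14 mm thick (its y), top 7 mm above the point, on a red disc of 56 mm diameter whose top is 23 mm below it; pinch the bar across its thickness from above. z is up. The point turns with the knob; a white line on top marks the bar's -x end.
- oval_clamp_knob (a joint): Turn of the red knob, rad: 0 at the start, growing clockwise from above, stop at 1.4. A spring detent resists with up to 0.16 N m, most near 0.3, crest at 0.6: let go before the crest it springs back to 0, past it it snaps on to 1.2 (69 degrees, white line at the green dot) and stays. Its clamp block is grey, 80 x 86 mm, top 50 mm high, and fixed to the table like its panel.
- grooved_clamp_knob (a joint): Turn of the BLUE knob, rad, 0 at the start, to be left so. Its clamp is like the red one but holds a panel with four straight grooves. The clamps stand side by side, left and right, either way round, knobs 240 mm or more apart. Each panel, 150 x 110 mm, top 32 mm high, lies beyond its knob as seen from the robot.
- bird: White ceramic bird figure, 123 mm tall, round foot of 68 mm diameter, loose, standing between the two clamps; origin at the centre of its underside, z up.
There are look-alikes about, which are no part of the job. Of the things shaped like the bird, the white one is meant.

How it is judged:
By the outcome, as a careful person would: the job done as asked, in the order asked, and still so for the second after the job is handed in, with the robot touching nothing.
It also fails if it takes over 32 s, if anything falls off the work surface, if the arm or the gripper's body presses on something with over 40 N, if the wrist force passes 120 N, or if a joint passes its speed limit or range.

### The arm

A 7-joint arm with a two-finger parallel gripper is mounted at the origin on the work surface. World frame = base frame: x ahead of the robot, y to its left, z up, the work surface at z = 0. Lengths are in m, angles in rad, forces in N, time in s.
With the tool pointing down it reaches from about 0.425 to 0.875 m from the base axis. Payload 8.4 kg.
Tool frame: the origin (TCP) lies on the centre line of the jaws, within the pads' length; the fingertips stand 14 mm ahead of it and the grasp point (between the pads) lies 5 mm behind it (env.tcp_to_tips is the distance from the TCP to the fingertips, in m); z points along the fingers, y is the line along which they close (so a half turn about z gives the same grasp; the last joint's range is limited). The gripper opens to 87 mm and grips with 3 to 60 N. Pads are 19 mm wide; open, the fingers measure 117 mm over their backs; the gripper's body (75 mm by 190 mm) begins 51 mm behind the grasp point.
Start: joints at [-1.218, 0.333, 0.04, 1.465, -0.013, 1.343, -0.059], TCP at [0.284, 0.585, 0.214] pointing down, gripper open.
Joint ranges: [-2.58, 2.58], [-0.38, 2.09], [-1.3, 1.39], [0.25, 2.4], [-1.5, 4.64], [0.08, 2.09], [-2.65, 2.65]. Speed limits (rad/s): [2.22, 2.22, 2.79, 2.79, 3.14, 3.14, 3.14].

### API

Orientations are given as a unit quaternion [w, x, y, z].
In Python, from station import env, cams gives the robot as it stands.
- The arm moves only by the tool move_arm, never from a script. Its argument "deltas" is a list of rows, each a list of 7 numbers: the shift along the tool's x, y, z as a fraction of full scale, then the turn, a rotation vector about the tool's x, y, z as a fraction of full scale, then the opening, from 0 (shut) to 1 (fully open). A call has 1 to 10 rows; each row shifts and turns the commanded pose from where the row before left it, along the tool's axes as they then stand; what a row does not reach is not made up. Full scale, the value 1, is 0.025 m for a shift and 4 degrees for a turn. A row lasts 1/10 s, in which the tool goes at most 50 mm and 8.59 degrees, less where a joint would pass 70% of its speed; a pose out of reach is approached as far as the arm can. A call with a number of a shift or a turn outside -1 to 1 is refused whole. A call with a gripper value outside its range is refused whole. The fingers move at their own pace and stop on an object; the grip force is fixed at half the most. Time passes only in rows, so rows that do not move let the fingers close. It gives the time, the measured TCP pose, the force, the opening and the grip force at its end, in the units of the state.
- env.sense(): the state, without advancing time (a new reading comes with each control period).
- cams.snapshot(name): name is "scene" or "top" or "wrist"; returns a dict with "color" (420x560x3 uint8, blue, green, red), "depth" (420x560 float32, m along the optical axis (not along the pixel's ray), 0 where there is no reading), "fovy" (degrees; the focal length in pixels is half the picture's height over the tangent of half this angle, whatever the lens; pixels are square), "cx", "cy" (the principal point, pixels), "dist_coeffs" ([k1, k2, p1, p2, k3] as OpenCV has them; the pictures are not rectified), "R" (3x3) and "t" (3): a world point X has camera coordinates R X + t; the wrist camera has in their place "tool_from_camera" (4x4, takes a point from camera to tool coordinates, whose origin is the TCP and whose axes are the flange's). Camera axes: x right, y down, z forward; pixel columns grow to the right and rows downward; lengths in m; the calibration is good to about 2 mm. A picture is of the moment at which its call begins: read the wrist's pose just before it.
- env.sign_off(): hands the job in; it is judged then, once.
The state is a dict: "time_s": time; "qpos": joint angles; "qd": joint speeds; "effort": joint torques, N m; "position": TCP position; "orientation": TCP orientation; "ft_force": force on the tool from outside, world axes, zero at the start; "moment": the same for the moment, N m; "finger_gap": finger opening in m; "grip_force": force on a finger pad.
Only numpy, scipy, OpenCV 4.12 (cv2) and the standard library are available. Lean on these libraries where they do the work, as an engineer would, in place of code of your own. Each camera call takes 0.05 s, during which the arm holds its last target. There are 200 camera calls.

## Working session

There is one attempt and no reset: what is moved stays moved. The work goes in short steps, Python scripts to look and compute and a tool call to move; the robot and the scene stay as the last step left them, time stands still between calls to the robot, and variables do not carry over. Pictures are saved under pics/ and viewed, at most 10 in all, crops included, and the job is handed in when it is done.

Besides the shell and the picture viewer there is one more tool, called after ">>>" as name(argument=value, ...), one argument or row to a line, values as JSON. move_arm: Moves the arm, as the interface text tells. Its arguments: {"type":"object","properties":{"deltas":{"type":"array","items":{"type":"array","items":{"type":"number"}}}},"required":["deltas"]}

```bash
mkdir -p pics; python3 - <<'E'
from station import env,cams
import cv2,pickle
s=env.sense();print(s['time_s'],s['position'],s['orientation'],s['finger_gap'])
for n in('scene','top'):
    d=cams.snapshot(n);pickle.dump(d,open(n+'.pkl','wb'));cv2.imwrite(f'pics/{n}0.png',d['color'])
    print(n,d['fovy'],d['cx'],d['cy'],d['dist_coeffs'],d['R'],d['t'])
E
```

```text
0.0 [0.28358006 0.58434743 0.21345805] [-1.36020895e-04  2.23997524e-01  9.74589388e-01 -7.84721506e-04] 0.0871990875116612
scene 42.224118626584286 279.7521900907098 201.68119595738273 [-0.0749957  0.         0.         0.         0.       ] [[-0.1067417   0.99413119  0.01758932]
 [ 0.75771733  0.09278646 -0.64595287]
 [-0.64379395 -0.05562238 -0.76317462]] [ 0.05580621 -0.39217645  1.67464486]
top 47.02750914582961 271.7406276343729 213.0945866752451 [0.03876612 0.         0.         0.         0.        ] [[ 0.09206924 -0.99573915  0.00517642]
 [-0.9752616  -0.09122257 -0.20135357]
 [ 0.20096784  0.01349011 -0.97950495]] [-0.06290061  0.57503793  0.96323662]
```

View pics/scene0.png

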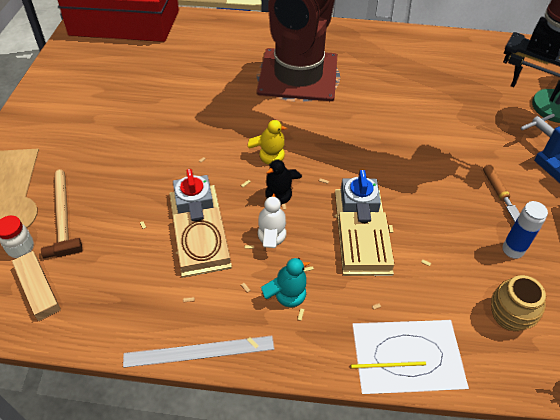

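View pics/top0.png

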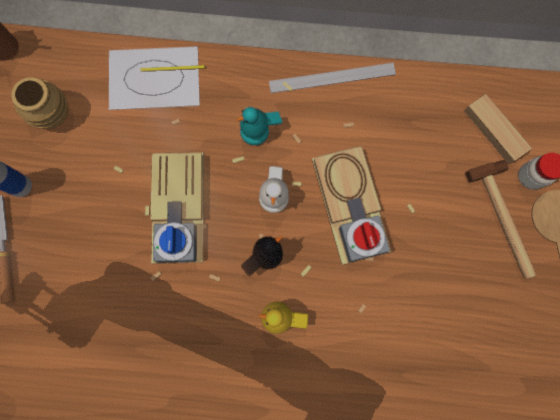

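The top view shows the red knob at (366,237) on the oval panel's clamp and the blue knob at (172,241) on the grooved panel's clamp. Possible mix-ups are the red jar lid at (550,167) for the knob, and the black (267,253), yellow (278,318) and teal (255,125) birds for the white one at (274,192). I choose the knob at (366,237) and will check it in a close crop.

```bash
cat > h.py <<'E'
import numpy as np,cv2
def K(d):
    f=d['color'].shape[0]/2/np.tan(np.radians(d['fovy'])/2)
    return np.array([[f,0,d['cx']],[0,f,d['cy']],[0,0,1.]])
def at_z(d,u,v,z):
    p=cv2.undistortPoints(np.array([[[u,v]]],float),K(d),np.array(d['dist_coeffs']))[0,0]
    r=np.array(d['R']).T@[p[0],p[1],1]; c=-np.array(d['R']).T@d['t']
    return c+r*(z-c[2])/r[2]
E
python3 - <<'E'
import pickle,cv2,numpy as np
from h import *
d=pickle.load(open('top.pkl','rb'))
c=d['color'][205:270,325:405]; cv2.imwrite('pics/c1.png',cv2.resize(c,None,fx=9,fy=9,interpolation=cv2.INTER_CUBIC))
for n,u,v,z in(('bird',274,195,.06),('birdtop',273,188,.11),('black',267,253,.06),('knob',367,236,.094),('blue',172,241,.094)): print(n,at_z(d,u,v,z).round(3))
E
```

```text
bird [ 0.618 -0.011  0.06 ]
birdtop [ 0.62  -0.008  0.11 ]
black [ 0.493 -0.007  0.06 ]
knob [ 0.542 -0.206  0.094]
blue [0.495 0.185 0.094]
```

View pics/c1.png

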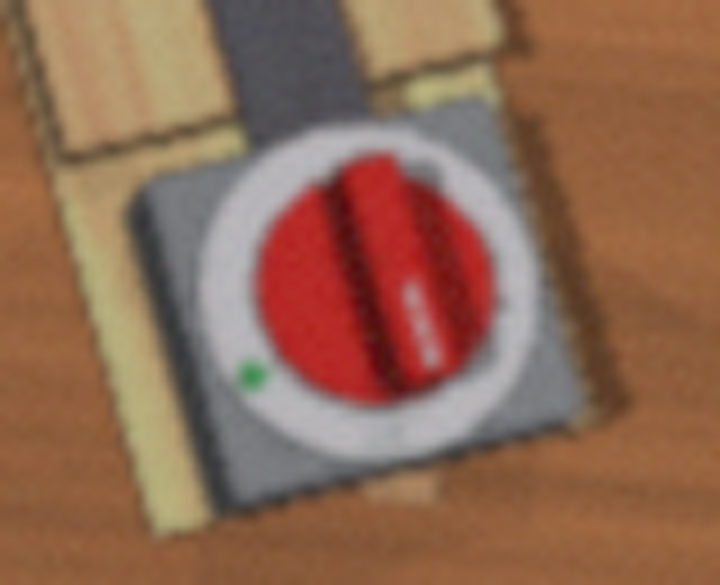

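The crop confirms it: a red bar knob whose white line points toward the robot, with the green dot at lower left, clockwise from the line. The bar's top face runs from about (370,160) to (430,386) in crop pixels.

```bash
python3 - <<'E'
import pickle
from h import *
from scipy.spatial.transform import Rotation as Rn
from station import env
d=pickle.load(open('top.pkl','rb'))
px=lambda x,y:(325+(x+.5)/9-.5,205+(y+.5)/9-.5)
a=at_z(d,*px(372,160),.094);b=at_z(d,*px(428,388),.094);c=at_z(d,*px(375,280),.064);g=at_z(d,*px(252,376),.052);w=at_z(d,*px(368,290),.05)
print(a,b,(a+b)/2,np.linalg.norm(a-b),'disc',c,'ring',w)
ang=lambda v:np.degrees(np.arctan2(v[1],v[0]))
print('line dir',ang(b-a),'dot dir',ang(g-c))
s=env.sense();q=s['orientation'];R=Rn.from_quat(np.roll(q,-1)).as_matrix()
yt=ang(R[:,1]);want=ang(b-a)+ -90
print('ytool',yt,'want',want,want+180,R.round(3))
t=np.array([*(c[:2]+(a+b)[:2]/2)/2,.214]);p=np.array(s['position'])
for u,v in((p,[.48,.2,.214]),([.48,.2,.214],t),(p,t)):
  print(R.T@(np.array(v)-u)/.025)
E
```

```text
[ 0.56987194 -0.20226534  0.094     ] [ 0.51925309 -0.21741154  0.094     ] [ 0.54456251 -0.20983844  0.094     ] 0.05283630687505256 disc [ 0.54780179 -0.21000401  0.064     ] ring [ 0.54773335 -0.2111217   0.05      ]
line dir -163.34173283361642 dot dir 132.76076230464133
ytool 64.1112571814519 want -253.34173283361642 -73.34173283361642 [[-0.9    0.437 -0.001]
 [ 0.437  0.9   -0.001]
 [-0.    -0.001 -1.   ]]
[-1.37800329e+01 -1.04015846e+01 -1.47548994e-03]
[ -9.540887   -13.59543362   0.02102054]
[-2.33209199e+01 -2.39970182e+01  1.95450498e-02]
```

>>> move_arm(
  deltas=[
    [-1,-0.75,0,0,0,0,1],
    [-1,-0.75,0,0,0,0,1],
    [-1,-0.75,0,0,0,0,1],
    [-1,-0.75,0,0,0,0,1],
    [-1,-0.75,0,0,0,0,1],
    [-1,-0.75,0,0,0,0,1],
    [-1,-0.75,0,0,0,0,1],
    [-1,-0.75,0,0,0,0,1],
    [-1,-0.75,0,0,0,0,1],
    [-1,-0.75,0,0,0,0,1],
  ],
)

```text
time_s: 1.1
position: [0.4271, 0.3056, 0.2141]
orientation: [-0.0, 0.224, 0.975, -0.0]
ft_force: [0.2, 0.7, 0.1]
finger_gap: 0.0871
grip_force: 0.0
```

>>> move_arm(
  deltas=[
    [-1,-0.75,0,0,0,0,1],
    [-1,-0.75,0,0,0,0,1],
    [-1,-0.75,0,0,0,0,1],
    [-1,-0.75,0,0,0,0,1],
    [-0.7,-1,0,0,0,0,1],
    [-0.7,-1,0,0,0,0,1],
    [-0.7,-1,0,0,0,0,1],
    [-0.7,-1,0,0,0,0,1],
    [-0.7,-1,0,0,0,0,1],
    [-0.7,-1,0,0,0,0,1],
  ],
)

```text
time_s: 2.1
position: [0.5128, 0.0137, 0.2142]
orientation: [-0.0, 0.224, 0.975, -0.0]
ft_force: [1.0, -0.0, 0.8]
finger_gap: 0.0868
grip_force: 0.0
```

>>> move_arm(
  deltas=[
    [-0.7,-1,0,0,0,0,1],
    [-0.7,-1,0,0,0,0,1],
    [-0.7,-1,0,0,0,0,1],
    [-0.7,-1,0,0,0,0,1],
    [-0.7,-1,0,0,0,0,1],
    [-0.7,-1,0,0,0,0,1],
    [-0.7,-1,0,0,0,0,1],
    [0,0,0,0,0,0,1],
    [0,0,0,0,0,0,1],
  ],
)

```text
time_s: 3.0
position: [0.5464, -0.1964, 0.2139]
orientation: [-0.0, 0.225, 0.974, -0.0]
ft_force: [0.7, 0.2, -0.5]
finger_gap: 0.0865
grip_force: 0.0
```

>>> move_arm(
  deltas=[
    [0,0,0,0,0,-1,1],
    [0,0,0,0,0,-1,1],
    [0,0,0,0,0,-1,1],
    [0,0,0,0,0,-1,1],
    [0,0,0,0,0,-1,1],
    [0,0,0,0,0,-1,1],
    [0,0,0,0,0,-1,1],
    [0,0,0,0,0,-1,1],
    [0,0,0,0,0,-1,1],
    [0,0,0,0,0,-1,1],
  ],
)

```text
time_s: 4.0
position: [0.5469, -0.1941, 0.2142]
orientation: [-0.0, -0.125, 0.992, 0.0]
ft_force: [0.0, 0.7, 0.1]
finger_gap: 0.0872
grip_force: 0.0
```

>>> move_arm(
  deltas=[
    [0,0,0,0,0,-0.65,1],
    [0,0,0,0,0,0,1],
    [0,0,0,0,0,0,1],
    [0,0,0,0,0,0,1],
  ],
)

```text
time_s: 4.4
position: [0.5468, -0.1953, 0.2143]
orientation: [-0.0, -0.145, 0.989, 0.0]
ft_force: [0.2, -0.1, 0.8]
finger_gap: 0.0872
grip_force: 0.0
```

```bash
python3 - <<'E'
from station import env,cams
import cv2,pickle,numpy as np
from scipy.spatial.transform import Rotation as Rn
s=env.sense();d=cams.snapshot('wrist')
T=np.eye(4);T[:3,:3]=Rn.from_quat(np.roll(s['orientation'],-1)).as_matrix();T[:3,3]=s['position']
W=np.linalg.inv(T@d['tool_from_camera']);d['R']=W[:3,:3];d['t']=W[:3,3];d['T']=T
pickle.dump(d,open('w.pkl','wb'));cv2.imwrite('pics/w0.png',d['color']);print(s['qpos'])
E
```

```text
[-0.22906299  0.20711127  0.57806456  1.66372252 -0.11682851  1.30556005
  2.23208962]
```

View pics/w0.png

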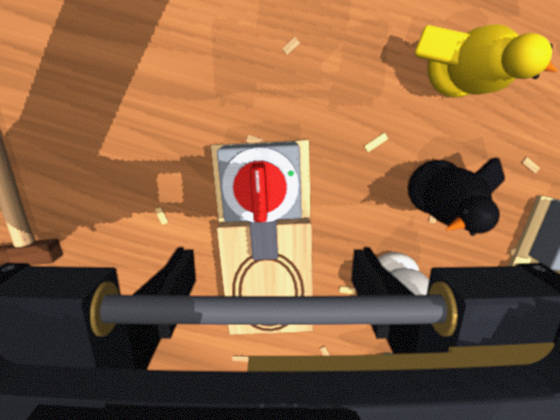

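The wrist view shows the bar from about (259,163) to (261,221), lined up with the tool, and the disc centre near (260,187). The white line end is at the top.

```bash
python3 - <<'E'
import pickle
from h import *
d=pickle.load(open('w.pkl','rb'));T=d['T']
c=d['color'][145:235,210:310].astype(int);m=((c[...,2]>110)&(c[...,1]<70)&(c[...,0]<70)).astype(np.uint8)
print('red',cv2.minAreaRect(np.argwhere(m)[:,::-1].astype(np.float32)))
cv2.imwrite('pics/w1.png',cv2.resize(d['color'][145:235,210:310],None,fx=6,fy=6,interpolation=cv2.INTER_CUBIC))
a=at_z(d,259,163,.094);b=at_z(d,261,221,.094);e=at_z(d,260,187,.064)
print(a,b,(a+b)/2,np.linalg.norm(a-b),e)
for t in((a+b)/2,e,[.546,-.210,.082]): print('tool',(T[:3,:3].T@(t-T[:3,3])*1000).round(1))
v=T[:3,:3].T@(b-a);print(np.degrees(np.arctan2(v[1],v[0])))
E
```

```text
red ((50.065513610839844, 42.386207580566406), (54.145660400390625, 51.072975158691406), 48.36646270751953)
[ 0.51642468 -0.21666799  0.094     ] [ 0.56885508 -0.19971292  0.094     ] [ 0.54263988 -0.20819046  0.094     ] 0.05510372520318355 [ 0.54475312 -0.20877532  0.064     ]
tool [  7.7 -11.1 120.3]
tool [  5.9 -12.3 150.3]
tool [  5.  -13.8 132.3]
178.77346710452048
```

View pics/w1.png

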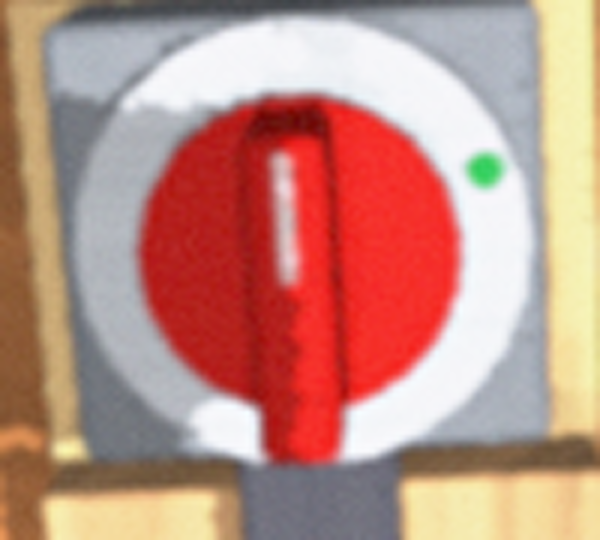

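>>> move_arm(
  deltas=[
    [0.24,-0.49,0,0,0,-0.4,1],
    [0,0,1,0,0,0,1],
    [0,0,1,0,0,0,1],
    [0,0,1,0,0,0,1],
    [0,0,1,0,0,0,1],
    [0,0,0.5,0,0,0,1],
    [0,0,0.5,0,0,0,1],
    [0,0,0.25,0,0,0,1],
    [0,0,0,0,0,0,1],
    [0,0,0,0,0,0,1],
  ],
)

```text
time_s: 5.45
position: [0.5451, -0.2096, 0.0839]
orientation: [0.0, -0.159, 0.987, -0.0]
ft_force: [0.0, -0.4, 0.0]
finger_gap: 0.0868
grip_force: 0.0
```

>>> move_arm(
  deltas=[
    [0,0,0.04,0,0,0,0],
    [0,0,0,0,0,0,0],
    [0,0,0,0,0,0,0],
    [0,0,0,0,0,0,0],
    [0,0,0,0,0,0,0],
    [0,0,0,0,0,0,0],
    [0,0,0,0,0,0,0],
    [0,0,0,0,0,0,0],
  ],
)

```text
time_s: 6.25
position: [0.5446, -0.2094, 0.0821]
orientation: [-0.0, -0.159, 0.987, -0.0]
ft_force: [0.2, 0.2, 0.9]
finger_gap: 0.0311
grip_force: 0.0
```

>>> move_arm(
  deltas=[
    [0,0,0,0,0,0,0],
    [0,0,0,0,0,0,0],
    [0,0,0,0,0,0,0],
    [0,0,0,0,0,0,0],
    [0,0,0,0,0,0,0],
  ],
)

```text
time_s: 6.75
position: [0.5448, -0.2103, 0.0822]
orientation: [0.0, -0.159, 0.987, -0.001]
ft_force: [3.0, -5.8, -2.2]
finger_gap: 0.0127
grip_force: 30.0
```

>>> move_arm(
  deltas=[
    [0,-0.05,0,0,0,0.5,0],
    [0,0,0,0,0,1,0],
    [0,0,0,0,0,1,0],
    [0,0,0,0,0,1,0],
    [0,0,0,0,0,1,0],
    [0,0,0,0,0,1,0],
    [0,0,0,0,0,1,0],
    [0,0,0,0,0,0,0],
  ],
)

```text
time_s: 7.55
position: [0.5449, -0.2097, 0.0822]
orientation: [-0.0, 0.067, 0.998, 0.001]
ft_force: [-1.0, 1.2, 3.0]
finger_gap: 0.0134
grip_force: 30.0
```

```bash
python3 -c "
from station import env
s=env.sense();print(s['moment'],s['qpos'])"
```

```text
[0.40474916 0.31445987 0.08009355] [-0.23589581  0.35178814  0.63951716  1.80971796 -0.23903705  1.05877846
  1.92886523]
```

>>> move_arm(
  deltas=[
    [0,0,0,0,0,1,0],
    [0,0,0,0,0,1,0],
    [0,0,0,0,0,1,0],
    [0,0,0,0,0,1,0],
    [0,0,0,0,0,1,0],
    [0,0,0,0,0,1,0],
    [0,0,0,0,0,1,0],
    [0,0,0,0,0,1,0],
    [0,0,0,0,0,1,0],
    [0,0,0,0,0,1,0],
  ],
)

```text
time_s: 8.55
position: [0.5454, -0.2087, 0.0822]
orientation: [-0.0, 0.404, 0.915, 0.001]
ft_force: [-0.0, 3.9, 2.4]
finger_gap: 0.0132
grip_force: 30.0
```

>>> move_arm(
  deltas=[
    [0,0,0,0,0,0.8,0],
    [0,0,0,0,0,0,0],
    [0,0,0,0,0,0,0],
  ],
)

```text
time_s: 8.85
position: [0.5454, -0.2087, 0.0821]
orientation: [-0.0, 0.428, 0.904, 0.001]
ft_force: [-0.3, 5.8, 3.0]
finger_gap: 0.0136
grip_force: 30.0
```

```bash
python3 - <<'E'
from station import env,cams
import cv2
s=env.sense();print(s['moment'],s['qpos'])
d=cams.snapshot('wrist');cv2.imwrite('pics/w2.png',d['color'])
E
```

```text
[ 1.41238981 -0.05777873  0.010956  ] [-0.35070641  0.38690928  0.78882287  1.81440804 -0.31258585  1.06973683
  1.24130314]
```

View pics/w2.png

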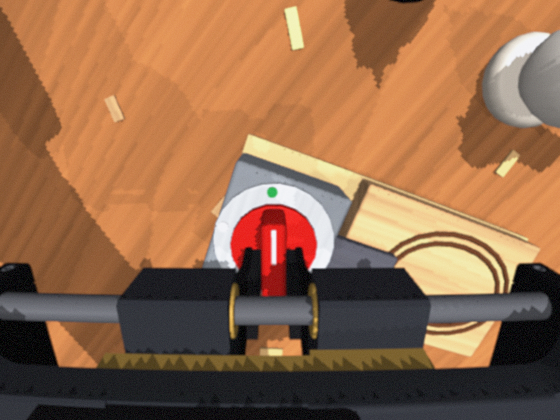

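The white line at (273,245) points straight at the green dot at (272,192), so the knob is past its detent. I'll let go and lift.

>>> move_arm(
  deltas=[
    [0,0,0,0,0,0,0.7],
    [0,0,0,0,0,0,0.7],
    [0,0,0,0,0,0,0.7],
    [0,0,0,0,0,0,0.7],
    [0,0,0,0,0,0,0.7],
    [0,0,0,0,0,0,0.7],
  ],
)

```text
time_s: 9.5
position: [0.5449, -0.2107, 0.0821]
orientation: [-0.0, 0.43, 0.903, -0.0]
ft_force: [-0.0, 0.5, 0.3]
finger_gap: 0.0534
grip_force: 0.0
```

>>> move_arm(
  deltas=[
    [0,0,-0.5,0,0,0,0.7],
    [0,0,-1,0,0,0,0.7],
    [0,0,-1,0,0,0,0.7],
    [0,0,-1,0,0,0,0.7],
    [0,0,-1,0,0,0,0.7],
    [0,0,-1,0,0,0,0.7],
    [0,0,0,0,0,0,0.7],
    [0,0,0,0,0,0,0.7],
    [0,0,0,0,0,0,0.7],
  ],
)

```text
time_s: 10.4
position: [0.5446, -0.2104, 0.2192]
orientation: [-0.0, 0.43, 0.903, -0.0]
ft_force: [-0.9, -0.0, 0.4]
finger_gap: 0.0609
grip_force: 0.0
```

```bash
python3 - <<'E'
from station import env,cams
import cv2,numpy as np
a=cams.snapshot('wrist')['color'];b=cams.snapshot('scene')['color']
c=cv2.resize(b[100:320,140:420],(560,440))
cv2.imwrite('pics/end.png',np.hstack([cv2.resize(a,(400,300)),cv2.resize(c,(400,300))]))
E
```

```text
(no output)
```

View pics/end.png

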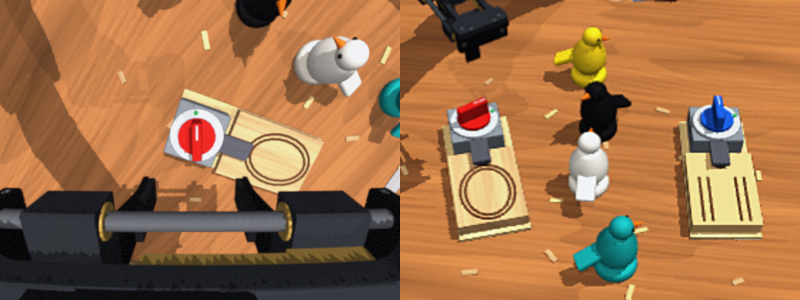

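With the gripper clear, the red knob stays turned with its line at the green dot (left half, about (196,115)). The white bird at (588,165) and the blue knob at (716,115) look undisturbed.

```bash
python3 -c "
from station import env
print(env.sign_off())"
```

```text
the job is handed in; nothing more can be done
None
```

I turned the red knob clockwise past its detent and let go; it stays at the green dot by itself, the blue knob and white bird look undisturbed in the last picture, and I handed the job in at about 10.5 s.

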